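# Pack a sample tube and screw the canister shut

## Robot

A 6-joint arm with a two-finger parallel gripper is mounted at the origin on the work surface. World frame = base frame: x ahead of the robot, y to its left, z up, the work surface at z = 0. Lengths are in m, angles in rad, forces in N, time in s.
With the tool pointing down it reaches from about 0.35 to 1 m from the base axis. Payload 7.1 kg.
Tool frame: the origin (TCP) lies between the finger pads; the fingertips stand 22 mm ahead of it and the grasp point (between the pads) lies 3 mm ahead of it; x points along the fingers, y is the direction in which the jaws open and shut, and the axes are right-handed (so a half turn about x gives the same grasp; the last joint's range is limited). The gripper opens to 85 mm and grips with 20 to 120 N. Pads are 22 mm wide; open, the fingers measure 114 mm over their backs; the gripper's body (76 mm by 85 mm) begins 54 mm behind the grasp point. The pads swing forward as they close: fully open they stand 13 mm farther back than shut.
Start: joints at [1.312, 0.423, 1.63, -0, 1.089, -0.019], TCP at [0.148, 0.607, 0.253] pointing down, gripper open.
Joint ranges: [-3, 3], [-0.9, 2.11], [0.09, 2.58], [-1.31, 4.45], [0.11, 2.69], [-2.54, 2.54]. Speed limits (rad/s): [2.39, 2.39, 3.01, 3.14, 3.14, 3.14].

## Interface

Orientations are given as a rotation vector (axis times angle).
In Python, from rig import manip gives the robot as it stands. The module is installed in compiled form; this text tells all that it offers. Calls block until the motion is done:
- manip.move_to(position, orientation): joint-space move of the TCP to a pose.
- manip.servo_line(position, orientation=None, rate=0.15): straight line of the TCP; orientation=None keeps the orientation; rate is the mean speed in m/s.
- manip.set_joints(angles): joint-space move.
- manip.command_gripper(opening, f_grip=None): finger opening in m; f_grip is the grip in N (None keeps the last); returns when the fingers have stopped.
- manip.hold(seconds).
- manip.solve_ik(position, orientation): joint angles nearest the present ones, or None.
- manip.camera(name): name is "scene" or "top"; returns a dict with "image" (480x640x3 uint8, red, green, blue), "fx", "fy", "cx", "cy" (pixels), "cam_to_world" (4x4, takes a point from camera to world coordinates). Camera axes: x right, y down, z forward; pixel columns grow to the right and rows downward; lengths in m; the calibration is good to about 2 mm. A picture is of the moment at which its call begins. There is no depth.
A pose or a line that the arm cannot do raises manip.IKError and nothing moves.
- manip.sign_off(): hands the job in, once; it reports no verdict.
Readings, each from a call of its own:
- manip.get_time(): time.
- manip.get_joint_positions(): joint angles.
- manip.get_joint_vel(): joint speeds.
- manip.get_tau(): joint torques, N m.
- manip.get_position(): TCP position.
- manip.get_ee_rot(): TCP orientation.
- manip.get_contact_force(): force on the tool from outside, world axes, zero at the start.
- manip.get_torque(): the same for the moment, N m.
- manip.get_width(): finger opening in m.
Only numpy, scipy, OpenCV 4.12 (cv2) and the standard library are available. Lean on these libraries where they do the work, as an engineer would, in place of code of your own. Each camera call takes 0.05 s, during which the arm holds its last target.

## Task

Take the purple-capped tube from the rack and stand it right down in the hole of the blue transport canister. Then set the orange-and-clear lid over it on the neck, turn it backward (counter-clockwise from above) until the thread start drops in, screw it forward (clockwise) fully home to the stop, and let go. Leave the other tubes in the rack and everything else on the bench where it stands.

Things in the scene. Friction and masses are not known exactly. Their poses are not given: they have to be found in the camera images.
- tube_purple_center (a point): purple-capped sample tube: rigid, 110 mm long, body 28 mm across with a tapered foot; the purple cap is 32 mm across and is the top 22 mm. It weighs about 45 g. The point is half-way up on its axis, 55 mm below the top of the cap; its z axis points from foot to cap. It starts upright in one of the four holes of the rack
- tube_red_center (a point): red-capped sample tube standing in the rack; leave it there. Size as the purple one; the point is half-way up on its axis
- tube_green_center (a point): green-capped sample tube standing in the rack; leave it there. Size as the purple one; the point is half-way up on its axis
- tube_blue_center (a point): light-blue-capped sample tube standing in the rack; leave it there. Size as the purple one; the point is half-way up on its axis
- rack: fixed white tube rack, 134 x 134 x 60 mm high; origin at the centre of its underside, on the bench. Four holes 33 mm across at x, y = +-32 mm in its frame, floor 5 mm above the bench, so a tube in it stands with its top at 115 mm
- canister: fixed transport canister: blue body 88 mm across on a 112 mm square aluminium holder, with a narrower white neck that has a grey screw thread outside and a hole for one tube. Origin on its axis at bench height, z up; upright, never moves
- canister_mouth (a point): centre of the top of the canister's neck, on its axis, 76 mm above the bench. The hole is 33 mm across and 68 mm deep: a seated tube stands 42 mm out of the neck, its centre point 63 mm above the bench. The blue shoulder round the neck is 46 mm above the bench. The neck is 60 mm across, tapered to 54 mm at the top
- canister_thread (a point): point on the canister's axis level with the top of the grey thread, 70 mm above the bench. The thread is 72 mm across and has four starts, 90 degrees apart; where they lie round the neck varies and is not given. Lugs resting on the thread cannot get in by turning forward: stops block that; by at most 75 degrees of backward turn they come to a start
- lid_knob (a point): inside the ribbed round orange knob (40 mm across, 38 mm high) on top of the screw lid, on the axis, 14 mm below the knob's top, 24 mm above its foot (a flat dome top 62 mm across) and 100 mm above the skirt's lower edge. Height above the bench on the canister: 166 mm with lugs on the thread (170 on its stops), 154 dropped in at the start, about 149.5 fully home
- lid: screw lid standing skirt down on the bench, about 150 g: orange skirt 82 mm across (76 inside, four lugs), clear dome, knob; origin at the middle of the skirt's lower edge, z up. At a start it drops 12 mm if let down (may happen at once); the start is 20 degrees wide, then a stop. From there 50 to 70 degrees forward lead it about 4.5 mm down to a firm stop
- amber_bottle_center (a point): tall amber bottle with a black cap, 68 mm across, 185 mm high; loose bystander, to be left alone. The point is half-way up, at its middle
- white_bottle_center (a point): tall white plastic bottle with a blue cap, 60 mm across, 170 mm high; loose bystander, to be left alone. The point is half-way up, at its middle
- jar_center (a point): amber jar with a white cap, 68 mm across, 85 mm high; loose bystander, to be left alone. The point is half-way up, at its middle
- beaker_center (a point): clear open beaker, 72 mm across, 95 mm high; loose bystander, to be left alone. The point is half-way up, at its middle
- tip_box_center (a point): light blue box with a clear lid, 122 x 87 x 61 mm high; loose bystander, to be left alone. The point is half-way up, at its middle
- small_bottle_center (a point): small white bottle with a green cap, 44 mm across, 105 mm high; loose bystander, to be left alone. The point is half-way up, at its middle
- small_jar_center (a point): small clear jar with a blue cap, 48 mm across, 60 mm high; loose bystander, to be left alone. The point is half-way up, at its middle
- glove_box_center (a point): plain cardboard box, 130 x 100 x 75 mm high; loose bystander, to be left alone. The point is half-way up, at its middle

How it is judged:
On the way, in this order (a step that is already met when the one before it is completed fails the run):
1. the purple-capped tube stands fully down in the canister's hole, with the lid still off (horizontal distance between tube_purple_center and canister below 0.006 m and z of tube_purple_center in the frame of canister below 0.066 m and angle between tube_purple_center's own z axis and vertical below 0.15 rad and horizontal distance between lid_knob and canister above 0.1 m), for 0.2 s.
2. the lid sits straight on the neck and its lugs have dropped in at the thread starts (horizontal distance between lid_knob and canister below 0.006 m and angle between lid_knob's own z axis and vertical below 0.07 rad and z of lid_knob in the frame of canister below 0.158 m), for 0.2 s.
3. the lid is screwed forward down the thread, fully home (horizontal distance between lid_knob and canister below 0.006 m and angle between lid_knob's own z axis and vertical below 0.07 rad and z of lid_knob in the frame of canister below 0.1508 m), for 0.2 s.
At the end, for the whole second after the job is handed in: the tube is down in the hole (centre within 6 mm of the axis, at most 66 mm above the bench, within 0.15 rad of upright); the lid is on the neck (within 6 mm of the axis, 0.07 rad of upright), its knob point at most 150.8 mm above the bench, at rest and released (all of step 3 and horizontal distance between tube_purple_center and canister below 0.006 m and z of tube_purple_center in the frame of canister below 0.066 m and angle between tube_purple_center's own z axis and vertical below 0.15 rad and linear speed of lid below 0.01 m/s and angular speed of lid below 0.1 rad/s); the robot touches nothing.
It fails at once if a bystander on the bench is pushed more than 25 mm from its place or knocked over (distance of any of amber_bottle_center, white_bottle_center, jar_center, beaker_center, tip_box_center, small_bottle_center, small_jar_center, glove_box_center from where it was at the start of the episode above 0.025 m).
It fails at once if another tube is moved more than 20 mm, or taken from the rack (distance of any of tube_red_center, tube_green_center, tube_blue_center from where it was at the start of the episode above 0.02 m).
It also fails if it takes over 72 s, if anything falls off the work surface, if the arm or the gripper's body presses on something with over 40 N, if the wrist force passes 120 N, or if a joint passes its speed limit or range.

## Working session

There is one attempt and no reset: what is moved stays moved. The work goes in short steps, each a Python script; the robot and the scene stay as the last script left them, time stands still between calls to the robot, and variables do not carry over. Pictures are saved under pics/ and viewed, and the job is handed in when it is done.

```bash
mkdir -p pics
python3 - <<'E'
from rig import manip
import cv2,numpy as np,pickle
d={}
for n in ("scene","top"):
    c=manip.camera(n); d[n]=c
    cv2.imwrite(f"pics/{n}0.png",c["image"][:,:,::-1])
    print(n,c["fx"],c["fy"],c["cx"],c["cy"]);print(np.round(c["cam_to_world"],3))
pickle.dump(d,open("c0.pkl","wb"))
print(manip.get_time(),manip.get_position(),manip.get_ee_rot(),manip.get_width())
E
```

```text
scene 494.2894235904753 494.2894235904753 320.73351259445894 243.93603080859688
[[ 0.862  0.346 -0.371  1.045]
 [ 0.507 -0.603  0.616 -0.747]
 [-0.011 -0.719 -0.695  0.906]
 [ 0.     0.     0.     1.   ]]
top 444.0375443641062 444.0375443641062 319.0237991121044 238.12541769017486
[[-0.021 -0.997  0.07   0.509]
 [-1.     0.02  -0.014  0.008]
 [ 0.013 -0.07  -0.997  1.125]
 [ 0.     0.     0.     1.   ]]
0.1 [0.14830312 0.60666112 0.25261577] [ 0.18717473  1.56279633 -0.18939396] 0.0853402316032744
```

View pics/scene0.png

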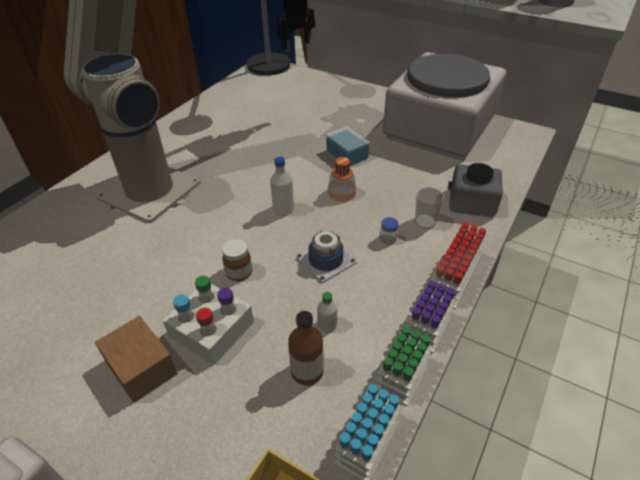

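View pics/top0.png

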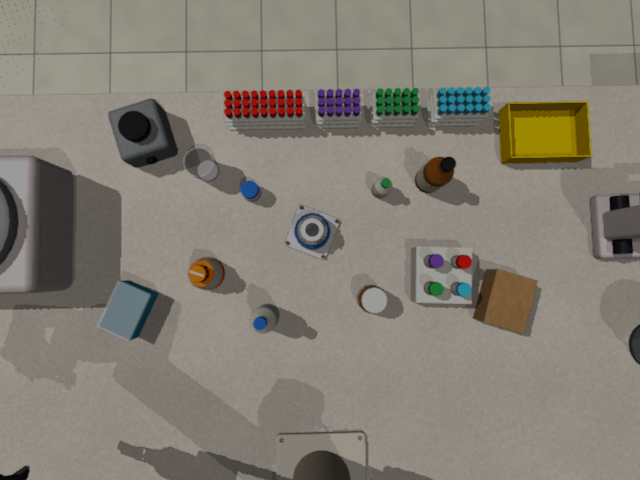

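The scene view shows the purple cap at (226,296), the canister at (326,250) and the lid knob at (342,165). In the top view they are at (436,261), (312,231) and (203,272). I'll enlarge both views for precise fits.

Run:
```python
import pickle,cv2,numpy as np
d=pickle.load(open("c0.pkl","rb"))
def crop(n,cx,cy,h=35,s=8):
    im=d[n]["image"][cy-h:cy+h,cx-h:cx+h,::-1]
    return cv2.resize(im,(380,280) if 0 else (265,265),interpolation=cv2.INTER_CUBIC)
r1=np.hstack([crop("top",436,265),crop("top",312,231),crop("top",203,272)])
r2=np.hstack([crop("scene",220,305),crop("scene",326,250),crop("scene",342,180)])
cv2.imwrite("pics/crops.png",np.vstack([r1,r2]))
```

```text
(no output)
```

View pics/crops.png

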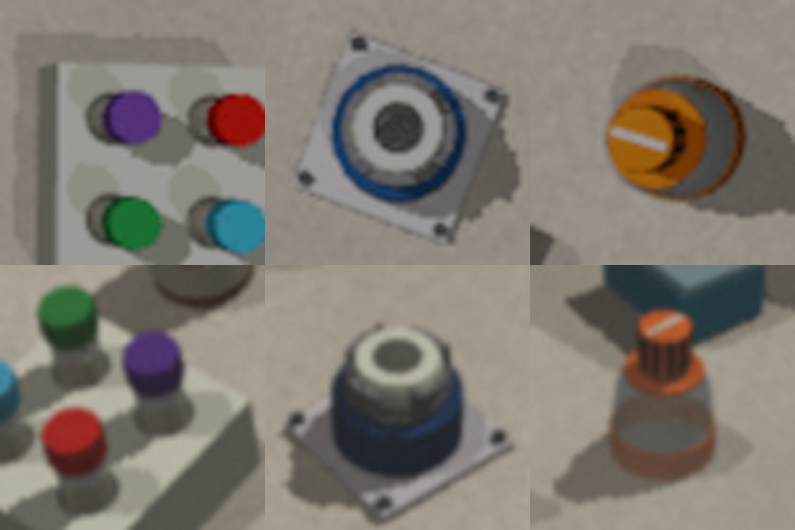

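```bash
cat > vis.py <<'E'
import cv2,numpy as np
def ray(c,u,v,z):
    T=c["cam_to_world"]; d=T[:3,:3]@np.array([(u-c["cx"])/c["fx"],(v-c["cy"])/c["fy"],1.]); o=T[:3,3]
    return (o+d*(z-o[2])/d[2])[:2]
def proj(c,p):
    T=c["cam_to_world"]; q=T[:3,:3].T@(np.asarray(p)-T[:3,3]); return np.array([c["fx"]*q[0]/q[2]+c["cx"],c["fy"]*q[1]/q[2]+c["cy"]])
def blob(c,lo,hi,cx,cy,h=35,s=6):
    """biggest hsv blob near centre, contour points in full-image pixels"""
    im=c["image"][cy-h:cy+h,cx-h:cx+h]
    im=cv2.resize(im,None,fx=s,fy=s,interpolation=cv2.INTER_CUBIC)
    m=cv2.inRange(cv2.cvtColor(im,cv2.COLOR_RGB2HSV),np.array(lo),np.array(hi))
    m=cv2.morphologyEx(m,cv2.MORPH_OPEN,np.ones((3,3)))
    cs,_=cv2.findContours(m,cv2.RETR_EXTERNAL,cv2.CHAIN_APPROX_NONE)
    k=max(cs,key=cv2.contourArea)[:,0,:].astype(float)
    return (k+.5)/s-.5+[cx-h,cy-h],im,m
def plane(c,pts,z): return np.array([ray(c,u,v,z) for u,v in pts],np.float32)
def circ(P):
    A=np.c_[2*P,np.ones(len(P))]; x=np.linalg.lstsq(A,(P**2).sum(1),rcond=None)[0]
    r=np.sqrt(x[2]+x[0]**2+x[1]**2); return x[:2],r,np.std(np.hypot(*(P-x[:2]).T)-r)
def rcirc(P,R=None,tol=.0015,n=400,rng=np.random.default_rng(0)):
    P=P.astype(float);best=None
    for _ in range(n):
        try: c,r,_=circ(P[rng.choice(len(P),3,False)])
        except Exception: continue
        if R and abs(r-R)>.002: continue
        i=abs(np.hypot(*(P-c).T)-r)<tol
        if best is None or i.sum()>best.sum(): best=i
    if best is None: return None
    return circ(P[best])+(best.mean(),)
E
python3 - <<'E'
import pickle,cv2,numpy as np
from vis import *
d=pickle.load(open("c0.pkl","rb"));t,s=d["top"],d["scene"]
out=[]
def go(name,c,lo,hi,cx,cy,z,R,h=35):
    p,im,m=blob(c,lo,hi,cx,cy,h); print(name,rcirc(plane(c,p,z),R)); 
    o=im.copy(); o[cv2.morphologyEx(m,cv2.MORPH_GRADIENT,np.ones((3,3)))>0]=(255,0,255); out.append(cv2.resize(o,(200,200)))
for v in (30,70,90): go("purple top v%d"%v,t,(120,60,v),(160,255,255),436,261,.115,.016,20)
for v in (30,70,90): go("purple scene v%d"%v,s,(120,60,v),(160,255,255),226,298,.115,.016,20)
for hi in (100,120,140):
  go("hole top",t,(0,0,0),(180,255,hi),312,231,.076,.0165,11)
  go("hole scene",s,(0,0,0),(180,255,hi),326,240,.076,.0165,9)
go("blue top",t,(100,110,0),(125,255,255),312,231,.046,.044,30)
go("blue scene",s,(100,80,0),(125,255,255),326,252,.046,.044,30)
go("knob top",t,(5,150,150),(25,255,255),203,272,.114,.02,30)
go("knob top2",t,(5,150,180),(25,255,255),203,272,.114,.02,30)
go("knob scene",s,(0,120,180),(25,255,255),342,166,.114,.02,15)
while len(out)%4: out.append(out[0]*0)
cv2.imwrite("pics/m0.png",np.vstack([np.hstack(out[i:i+4]) for i in range(0,len(out),4)])[:,:,::-1][::1])
E
python3 -c "
import cv2;i=cv2.imread('pics/m0.png');print(i.shape);cv2.imwrite('pics/m0.png',cv2.resize(i,(600,int(i.shape[0]*.75))))"
```

```text
purple top v30 (array([ 0.52315968, -0.27051847]), np.float64(0.01684707096309528), np.float64(0.0007867015193851277), np.float64(1.0))
purple top v70 (array([ 0.52349034, -0.27173282]), np.float64(0.016137792297449625), np.float64(0.0006097310655561558), np.float64(1.0))
purple top v90 (array([ 0.5233349, -0.2727706]), np.float64(0.015514309134770903), np.float64(0.00039306852025806774), np.float64(1.0))
purple scene v30 (array([ 0.52280176, -0.27316893]), np.float64(0.01602891637662369), np.float64(0.0009142234341644117), np.float64(0.5071428571428571))
purple scene v70 (array([ 0.52293364, -0.272804  ]), np.float64(0.015802151232509394), np.float64(0.0007147383715809406), np.float64(1.0))
purple scene v90 (array([ 0.5220669 , -0.27200883]), np.float64(0.015017417631947243), np.float64(0.0005734311315062063), np.float64(1.0))
hole top (array([0.6041444 , 0.01006692]), np.float64(0.015561176037065642), np.float64(0.0002049523387500222), np.float64(1.0))
hole scene (array([0.60270545, 0.01087648]), np.float64(0.013867138472695762), np.float64(0.00022170926341393127), np.float64(0.688
[... 741 characters left out ...]
p.float64(0.000664543130856039), np.float64(0.3850267379679144))
knob top (array([0.51201029, 0.2619998 ]), np.float64(0.022083737842562776), np.float64(0.0006837755534010899), np.float64(0.33905579399141633))Traceback (most recent call last):
  File "<stdin>", line 16, in <module>
  File "<stdin>", line 6, in go
  File "vis.py", line 14, in blob
    k=max(cs,key=cv2.contourArea)[:,0,:].astype(float)
      ~~~^^^^^^^^^^^^^^^^^^^^^^^^
ValueError: max() iterable argument is empty
[ WARN:0@0.017] global loadsave.cpp:275 findDecoder imread_('pics/m0.png'): can't open/read file: check file path/integrity
Traceback (most recent call last):
AttributeError: 'NoneType' object has no attribute 'shape'
```

Run:
```python
import pickle,cv2,numpy as np
from vis import *
d=pickle.load(open("c0.pkl","rb"));t,s=d["top"],d["scene"]
out=[]
def go(name,c,lo,hi,cx,cy,z,R,h=35):
    p,im,m=blob(c,lo,hi,cx,cy,h); print(name,rcirc(plane(c,p,z),R),len(p))
    o=im.copy(); o[cv2.morphologyEx(m,cv2.MORPH_GRADIENT,np.ones((3,3)))>0]=(255,0,255); out.append(cv2.resize(o,(260,260)))
hsv=cv2.cvtColor(t["image"],cv2.COLOR_RGB2HSV)
print(hsv[272,188:225].tolist())
hs=cv2.cvtColor(s["image"],cv2.COLOR_RGB2HSV)
print(hs[155:190,342].tolist())
go("all orange top",t,(3,120,60),(25,255,255),203,272,.114,.02,30)
go("orange hi",t,(3,150,160),(25,255,255),203,272,.114,.02,30)
go("knob scene",s,(0,120,160),(25,255,255),342,163,.114,.02,11)
go("knob scene2",s,(0,120,140),(25,255,255),342,163,.114,.02,11)
out+=[cv2.resize(t["image"][250:295,180:225],(260,260),interpolation=cv2.INTER_CUBIC),cv2.resize(s["image"][150:190,322:362],(260,260),interpolation=cv2.INTER_CUBIC)]
cv2.imwrite("pics/m1.png",np.vstack([np.hstack(out[i:i+3]) for i in range(0,len(out),3)])[:,:,::-1])
for n,lo,hi,x,y in (("red",(0,150,90),(8,255,255),463,262),("green",(50,100,70),(80,255,255),436,289),("cyan",(90,100,110),(105,255,255),463,290)):
    go(n,t,lo,hi,x,y,.115,.016,14)
```

```text
[[16, 116, 138], [14, 92, 155], [11, 31, 155], [12, 21, 155], [8, 7, 154], [0, 2, 149], [15, 14, 148], [13, 46, 155], [12, 76, 155], [13, 98, 156], [14, 144, 156], [16, 206, 156], [17, 234, 156], [17, 232, 156], [17, 232, 156], [17, 232, 156], [17, 240, 156], [16, 253, 124], [12, 249, 40], [9, 215, 38], [9, 219, 42], [13, 241, 91], [14, 244, 118], [14, 246, 118], [14, 244, 119], [13, 244, 112], [8, 123, 91], [10, 11, 72], [30, 7, 71], [30, 4, 70], [30, 4, 68], [0, 4, 67], [30, 4, 65], [11, 51, 70], [11, 144, 76], [12, 233, 71], [12, 149, 70]]
[[97, 91, 59], [8, 66, 73], [9, 169, 142], [10, 182, 177], [11, 136, 182], [13, 88, 177], [13, 95, 169], [10, 152, 173], [10, 186, 177], [9, 189, 166], [9, 178, 126], [9, 157, 86], [9, 151, 76], [9, 148, 79], [9, 147, 78], [9, 147, 78], [8, 144, 78], [8, 139, 79], [9, 137, 78], [8, 137, 80], [9, 144, 85], [9, 156, 108], [9, 169, 136], [8, 163, 133], [9, 127, 108], [12, 82, 93], [13, 73, 94], [14, 67, 92], [13, 70, 91], [13, 64, 91], [15, 41, 88], [17, 25, 90], [25, 17, 88], [20, 17, 88], [21, 20, 88]]
all orange top (array([0.51740061, 0.2649843
[... 151 characters left out ...]
639981, 0.27365712]), np.float64(0.015526351308081608), np.float64(0.00038880817802915233), np.float64(0.48739495798319327)) 119
knob scene2 (array([0.50582542, 0.27345321]), np.float64(0.01773487829708465), np.float64(0.00043445755771787716), np.float64(0.6423357664233577)) 137
red (array([ 0.52064109, -0.33544468]), np.float64(0.015883989156983306), np.float64(0.0005756893013002074), np.float64(0.967741935483871)) 248
green (array([ 0.45992686, -0.26892427]), np.float64(0.01564899633695193), np.float64(0.0005084637382345427), np.float64(0.9918032786885246)) 244
cyan (array([ 0.45670742, -0.33352179]), np.float64(0.01563703178419546), np.float64(0.00042440641468666896), np.float64(1.0)) 239
```

View pics/m1.png

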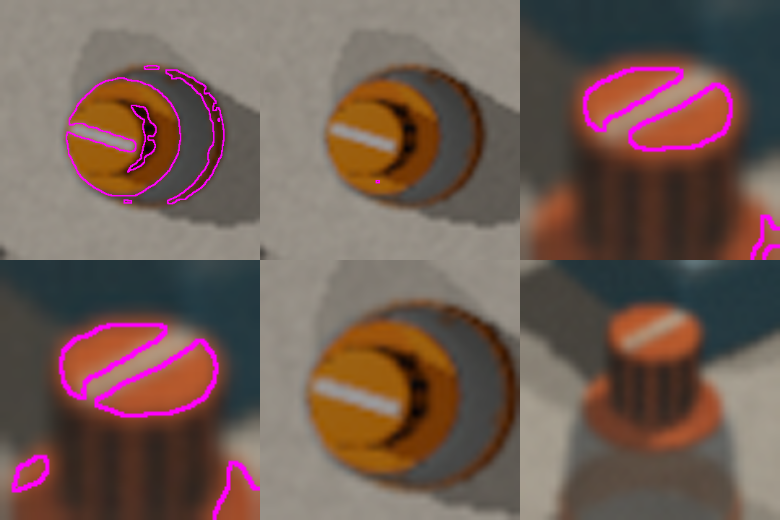

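Run:
```python
import pickle,cv2,numpy as np
from vis import *
d=pickle.load(open("c0.pkl","rb"));t,s=d["top"],d["scene"]
p,_,_=blob(t,(3,120,60),(25,255,255),203,272,30)
print("dome top",rcirc(plane(t,p,.076),.031))
p,_,_=blob(t,(3,150,95),(25,255,255),203,272,30)
print("dome top",rcirc(plane(t,p,.076),.031))
for v in (120,135,150):
    p,im,m=blob(s,(0,70,v),(25,255,255),342,163,11)
    print("knob scene",v,rcirc(plane(s,p,.114),.02),len(p))
# bright knob top in top view via V>140
for v in (125,135,145):
    p,im,m=blob(t,(3,0,v),(25,255,255),200,273,13)
    P=plane(t,p,.114); print("knob top V",v,rcirc(P,.02),len(p))
# residual: predicted pixel of candidates
for c in ((.506,.2725),):
    print(proj(t,[*c,.114]),proj(s,[*c,.114]))
```

```text
dome top (array([0.50586211, 0.27179639]), np.float64(0.0307843264272611), np.float64(0.0005447911387042673), np.float64(0.7015873015873015))
dome top (array([0.50587227, 0.2718033 ]), np.float64(0.030226979338306585), np.float64(0.000509980761881251), np.float64(0.6925566343042071))
knob scene 120 (array([0.50493617, 0.27333956]), np.float64(0.01973095904162868), np.float64(0.0005706342881058841), np.float64(0.9556650246305419)) 203
knob scene 135 (array([0.50496167, 0.27354191]), np.float64(0.01870987672606543), np.float64(0.0004911332614321431), np.float64(0.9637305699481865)) 193
knob scene 150 (array([0.50483859, 0.27371346]), np.float64(0.017576038973597694), np.float64(0.0004551155590034735), np.float64(0.9005524861878453)) 181
knob top V 125 (array([0.50745223, 0.27455737]), np.float64(0.021201971073648723), np.float64(0.0006193232248322911), np.float64(0.2238993710691824)) 795
knob top V 135 (array([0.5042984 , 0.27510552]), np.float64(0.02099341256712071), np.float64(0.0007512028672762342), np.float64(0.2532088681446908)) 857
knob top V 145 (array([0.50558603, 0.27316863]), np.float64(0.01825816402773687), np.float64(0.0006742795928960853), np.float64(0.3605015673981191)) 638
[196.49834011 273.24147236] [342.39504446 161.04093725]
```

```bash
cat > h.py <<'E'
import numpy as np
from rig import manip
from scipy.spatial.transform import Rotation as Ro
TUBE=np.array([.523,-.2722]); CAN=np.array([.6033,.0107]); LID=np.array([.5055,.2726])
def ori(a):
    a=np.deg2rad(a); c,s=np.cos(a),np.sin(a)
    return Ro.from_matrix(np.array([[0,c,s],[0,s,-c],[-1,0,0]])).as_rotvec()
def yaw():
    y=Ro.from_rotvec(manip.get_ee_rot()).as_matrix()[:,1]; return np.rad2deg(np.arctan2(y[1],y[0]))
def st(m=""):
    print(m,"t%.1f"%manip.get_time(),"p",np.round(manip.get_position(),4),"yaw %.1f"%yaw(),"w %.4f"%manip.get_width(),"F",np.round(manip.get_contact_force(),1),"M",np.round(manip.get_torque(),2))
E
python3 - <<'E'
from h import *
st()
for n,p,z in (("tube",TUBE,.107),("can",CAN,.11),("can",CAN,.25),("lid",LID,.103)):
    for a in (-135,-90,-45,0,45,90,135,180):
        q=manip.solve_ik([*p,z],ori(a)); print(n,z,a,None if q is None else np.round(q,2))
E
```

```text
t0.1 p [0.1483 0.6067 0.2526] yaw 76.3 w 0.0853 F [0.2 0.7 0.6] M [-0.01  0.02  0.01]
tube 0.107 -135 [-0.5   0.57  1.79  0.    0.78  1.86]
tube 0.107 -90 [-0.5   0.57  1.79 -0.    0.78  1.07]
tube 0.107 -45 [-0.5   0.57  1.79 -0.    0.78  0.29]
tube 0.107 0 [-0.5   0.57  1.79 -0.    0.78 -0.5 ]
tube 0.107 45 [-0.5   0.57  1.79 -0.    0.78 -1.29]
tube 0.107 90 [-0.5   0.57  1.79  0.    0.78 -2.07]
tube 0.107 135 None
tube 0.107 180 None
can 0.11 -135 [-0.    0.58  1.76  0.    0.8   2.35]
can 0.11 -90 [-0.    0.58  1.76 -0.    0.8   1.57]
can 0.11 -45 [-0.    0.58  1.76 -0.    0.8   0.78]
can 0.11 0 [-0.    0.58  1.76 -0.    0.8  -0.  ]
can 0.11 45 [-0.    0.58  1.76 -0.    0.8  -0.79]
can 0.11 90 [-0.    0.58  1.76 -0.    0.8  -1.57]
can 0.11 135 [-0.    0.58  1.76 -0.    0.8  -2.36]
can 0.11 180 None
can 0.25 -135 [-0.    0.4   1.68  0.    1.06  2.35]
can 0.25 -90 [-0.    0.4   1.68 -0.    1.06  1.57]
can 0.25 -45 [-0.    0.4   1.68 -0.    1.06  0.78]
can 0.25 0 [-0.    0.4   1.68 -0.    1.06 -0.  ]
can 0.25 45 [-0.    0.4   1.68 -0.    1.06 -0.79]
can 0.25 90 [-0.    0.4   1.68 -0.    1.06 -1.57]
can 0.25 135 [-0.    0.4   1.68  0.    1.06 -2.36]
can 0.25 180 None
lid 0.103 -135 None
lid 0.103 -90 [ 0.47  0.56  1.83 -0.    0.75  2.04]
lid 0.103 -45 [ 0.47  0.56  1.83 -0.    0.75  1.26]
lid 0.103 0 [ 0.47  0.56  1.83 -0.    0.75  0.47]
lid 0.103 45 [ 0.47  0.56  1.83 -0.    0.75 -0.31]
lid 0.103 90 [ 0.47  0.56  1.83 -0.    0.75 -1.1 ]
lid 0.103 135 [ 0.47  0.56  1.83 -0.    0.75 -1.88]
lid 0.103 180 None
```

```bash
python3 - <<'E'
from h import *
import cv2
o=ori(-45)
manip.command_gripper(.06,40)
manip.move_to([*TUBE,.25],o); st("above")
manip.servo_line([*TUBE,.15],o,.2)
for n in ("top","scene"):
    cv2.imwrite(f"pics/{n}1.png",manip.camera(n)["image"][:,:,::-1])
st()
E
python3 -c "
import cv2,numpy as np
t=cv2.imread('pics/top1.png')[190:340,370:520];s=cv2.imread('pics/scene1.png')[220:370,140:290]
cv2.imwrite('pics/a1.png',np.hstack([cv2.resize(t,(400,400)),cv2.resize(s,(400,400))]))"
```

```text
above t3.8 p [ 0.5233 -0.2716  0.25  ] yaw -44.9 w 0.0598 F [ 0.2 -0.1  0.3] M [ 0.03  0.05 -0.01]
 t4.6 p [ 0.5241 -0.2727  0.1516] yaw -45.0 w 0.0598 F [-0.8  0.5  0.3] M [0.06 0.02 0.03]
```

View pics/a1.png

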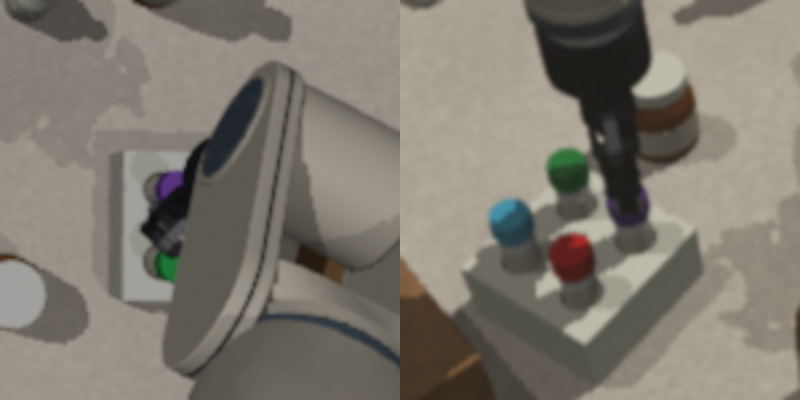

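The pictures show the finger line over the purple cap, at crop (630,205) in the scene view. The top view is largely hidden by the wrist. I'll go down and grip.

Run:
```python
from h import *
o=ori(-45)
manip.servo_line([*TUBE,.125],o,.15); st("125")
manip.servo_line([*TUBE,.106],o,.1); st("106")
manip.command_gripper(0.0,40); manip.hold(.2); st("grip")
```

```text
125 t4.9 p [ 0.5229 -0.2721  0.1253] yaw -45.0 w 0.0598 F [ 0.  -0.9  0.7] M [ 0.03  0.   -0.  ]
106 t5.2 p [ 0.5228 -0.2721  0.106 ] yaw -45.0 w 0.0604 F [-0.8  0.2  0.1] M [0.03 0.04 0.04]
grip t5.8 p [ 0.5233 -0.2724  0.1067] yaw -45.0 w 0.0304 F [-0.5  1.5  5.2] M [0.16 0.2  0.  ]
```

```bash
python3 - <<'E'
from h import *
import cv2
o=ori(-45)
manip.servo_line([*TUBE,.235],o,.15); st("up")
manip.move_to([*CAN,.235],o); st("over"); 
manip.hold(.2)
for n in ("top","scene"):
    cv2.imwrite(f"pics/{n}2.png",manip.camera(n)["image"][:,:,::-1])
st()
E
python3 -c "
import cv2,numpy as np
t=cv2.imread('pics/top2.png')[150:300,230:380];s=cv2.imread('pics/scene2.png')[130:280,250:400]
cv2.imwrite('pics/a2.png',np.hstack([cv2.resize(t,(400,400)),cv2.resize(s,(400,400))]))"
```

```text
up t6.8 p [ 0.5224 -0.2719  0.234 ] yaw -45.0 w 0.0312 F [ 0.3 -0.3 -1.2] M [ 0.03 -0.02  0.03]
over t7.9 p [0.6031 0.0098 0.2347] yaw -45.0 w 0.0309 F [-0.9 -0.3 -0.6] M [ 0.01 -0.    0.02]
 t8.2 p [0.6033 0.0097 0.2351] yaw -45.1 w 0.0308 F [ 0.1  0.7 -0.4] M [ 0.03 -0.01 -0.  ]
```

View pics/a2.png

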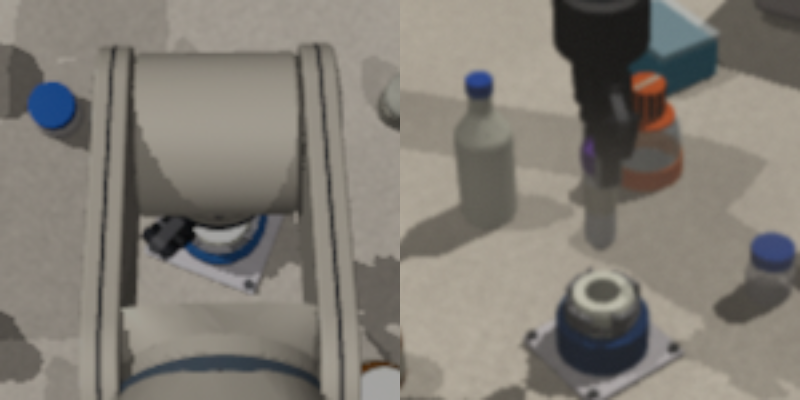

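The tube hangs straight, its foot at crop (600,240) above the hole at (602,290). I'll lower it in steps and watch the force.

Run:
```python
from h import *
o=ori(-45)
manip.servo_line([*CAN,.182],o,.15); st()
for z in np.arange(.174,.111,-.008):
    manip.servo_line([*CAN,z],o,.08); st("%.3f"%z)
    if abs(manip.get_contact_force()[2])>6 or np.hypot(*manip.get_contact_force()[:2])>8: print("stop");break
```

```text
t8.7 p [0.6034 0.0106 0.1821] yaw -45.0 w 0.0308 F [ 0.8 -0.5 -0.2] M [ 0.02 -0.04  0.03]
0.174 t9.0 p [0.6034 0.0107 0.1742] yaw -45.0 w 0.0312 F [-1.1 -0.5 -1. ] M [0.01 0.04 0.  ]
0.166 t9.2 p [0.6029 0.0107 0.1655] yaw -45.0 w 0.0307 F [ 0.2  0.2 -1.1] M [ 0.   -0.04  0.  ]
0.158 t9.5 p [0.6029 0.0107 0.1573] yaw -45.0 w 0.0310 F [ 0.4 -0.1 -0.6] M [-0.02 -0.02  0.02]
0.150 t9.7 p [0.6028 0.0107 0.1493] yaw -45.0 w 0.0309 F [ 0.1 -0.5 -1.5] M [ 0.05 -0.05  0.05]
0.142 t10.0 p [0.6029 0.0107 0.1413] yaw -45.0 w 0.0309 F [ 0.1  0.3 -0.2] M [ 0.04  0.02 -0.06]
0.134 t10.2 p [0.6029 0.0107 0.1334] yaw -45.0 w 0.0309 F [-0.3  0.7  0.2] M [ 0.    0.03 -0.  ]
0.126 t10.5 p [0.6029 0.0107 0.1253] yaw -45.0 w 0.0311 F [ 0.6 -0.6 -0.9] M [ 0.    0.   -0.01]
0.118 t10.7 p [0.6029 0.0107 0.1174] yaw -45.0 w 0.0310 F [-0.3  0.8 -0.8] M [ 0.02 -0.01  0.02]
```

```bash
python3 - <<'E'
from h import *
import cv2
o=ori(-45)
for z in np.arange(.115,.104,-.0015):
    manip.servo_line([*CAN,z],o,.05); f=manip.get_contact_force(); st("%.4f"%z)
    if f[2]>4 or np.hypot(*f[:2])>8: print("stop");break
manip.command_gripper(.06); manip.hold(.1); st("open")
manip.servo_line([*CAN,.25],o,.25); st("up")
manip.servo_line([.45,.15,.28],ori(0),.3)
for n in ("top","scene"):
    cv2.imwrite(f"pics/{n}3.png",manip.camera(n)["image"][:,:,::-1])
st()
E
python3 -c "
import cv2,numpy as np
t=cv2.imread('pics/top3.png')[150:300,230:380];s=cv2.imread('pics/scene3.png')[130:280,250:400]
cv2.imwrite('pics/a3.png',np.hstack([cv2.resize(t,(400,400)),cv2.resize(s,(400,400))]))"
```

```text
0.1150 t11.0 p [0.6032 0.0107 0.1149] yaw -45.0 w 0.0309 F [ 0.  -0.2 -0.4] M [ 0.03  0.03 -0.01]
0.1135 t11.2 p [0.6033 0.0107 0.1135] yaw -45.0 w 0.0310 F [ 0.3 -0.1 -0.5] M [-0.07 -0.02  0.04]
0.1120 t11.5 p [0.6032 0.0107 0.1119] yaw -45.0 w 0.0307 F [-0.3  0.7 -1.1] M [-0.02  0.02 -0.02]
0.1105 t11.7 p [0.6032 0.0107 0.1104] yaw -45.0 w 0.0305 F [ 0.2 -0.7 -1.3] M [-0.   -0.02 -0.03]
0.1090 t12.0 p [0.6038 0.0108 0.1097] yaw -45.0 w 0.0311 F [-1.4 -0.2  3.6] M [ 0.04  0.26 -0.02]
0.1075 t12.2 p [0.6044 0.011  0.1096] yaw -45.0 w 0.0308 F [-2.7  2.3 15.6] M [ 0.33  0.81 -0.07]
stop
open t12.7 p [0.6032 0.0107 0.1072] yaw -45.0 w 0.0598 F [ 0.3  0.7 -0.7] M [-0.01 -0.05 -0.01]
up t13.4 p [0.6025 0.0107 0.2489] yaw -45.0 w 0.0602 F [-0.3  0.6 -1. ] M [ 0.01 -0.    0.01]
 t14.5 p [0.4507 0.1493 0.2794] yaw -0.1 w 0.0601 F [0.5 0.4 0.2] M [-0.03  0.03  0.04]
```

View pics/a3.png

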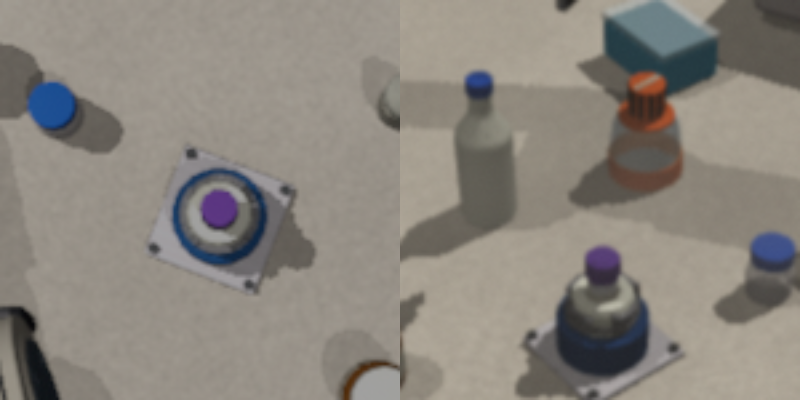

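The purple cap stands at crop (219,209) in the top view, inside the neck ring. I'll check the seating numerically.

Run:
```python
import pickle,cv2,numpy as np
from vis import *
d=pickle.load(open("c0.pkl","rb"))
for n,cx,cy in (("top",312,228),("scene",476-0,0)):
    c=dict(d[n]); c["image"]=cv2.imread(f"pics/{n}3.png")[:,:,::-1].copy()
    if n=="scene": cx,cy=326,229
    for v in (70,90):
        p,im,m=blob(c,(120,60,v),(160,255,255),cx,cy,14); 
        for z in (.118,.128): print(n,v,z,rcirc(plane(c,p,z),.016))
```

```text
top 70 0.118 (array([0.60368416, 0.00982872]), np.float64(0.015779215450303037), np.float64(0.0002888285493419246), np.float64(1.0))
top 70 0.128 (array([0.60274303, 0.00981042]), np.float64(0.01562251337556064), np.float64(0.00028596136419419194), np.float64(1.0))
top 90 0.118 (array([0.60418302, 0.009894  ]), np.float64(0.015475243938474003), np.float64(0.0003374397521760798), np.float64(1.0))
top 90 0.128 (array([0.60323694, 0.00987505]), np.float64(0.015321560459794239), np.float64(0.0003340901374707207), np.float64(1.0))
scene 70 0.118 (array([0.60461984, 0.008732  ]), np.float64(0.015475325386659333), np.float64(0.0005759896714800013), np.float64(1.0))
scene 70 0.128 (array([ 0.61020867, -0.00085981]), np.float64(0.015278891364844307), np.float64(0.000568678668717483), np.float64(1.0))
scene 90 0.118 (array([0.60381564, 0.01007555]), np.float64(0.014452774164192082), np.float64(0.0005017791424427988), np.float64(1.0))
scene 90 0.128 (array([6.09414682e-01, 4.66683428e-04]), np.float64(0.014269319128304233), np.float64(0.0004954107547231717), np.float64(1.0))
```

```bash
python3 - <<'E'
from h import *
o=ori(0)
manip.move_to([*LID,.19],o); st()
manip.servo_line([*LID,.13],o,.2)
manip.servo_line([*LID,.105],o,.1); st("down")
manip.command_gripper(0.0,80); manip.hold(.2); st("grip")
p=manip.get_position()
manip.servo_line([*LID,.25],o,.15); st("lift")
manip.move_to([*CAN,.25],o); manip.hold(.2); st("over")
import cv2
for n in ("top","scene"):
    cv2.imwrite(f"pics/{n}4.png",manip.camera(n)["image"][:,:,::-1])
E
python3 -c "
import cv2,numpy as np
t=cv2.imread('pics/top4.png')[150:300,230:380];s=cv2.imread('pics/scene4.png')[130:280,250:400]
cv2.imwrite('pics/a4.png',np.hstack([cv2.resize(t,(400,400)),cv2.resize(s,(400,400))]))"
```

```text
t15.2 p [0.5054 0.2717 0.1899] yaw -0.0 w 0.0602 F [ 0.1 -0.3  0.1] M [ 0.   -0.02 -0.01]
down t16.0 p [0.5056 0.2726 0.1054] yaw 0.0 w 0.0598 F [ 0.5 -0.5  0.5] M [-0.03 -0.04  0.02]
grip t16.5 p [0.5059 0.2729 0.106 ] yaw 0.0 w 0.0383 F [-1.4 -0.3  6.4] M [-0.06  0.21 -0.  ]
lift t17.6 p [0.5049 0.2723 0.249 ] yaw 0.0 w 0.0382 F [-0.2 -0.7 -0.5] M [ 0.02 -0.02 -0.01]
over t18.9 p [0.6031 0.0121 0.25  ] yaw 0.1 w 0.0381 F [ 0.2  0.2 -1.5] M [-0.02  0.02 -0.01]
```

View pics/a4.png

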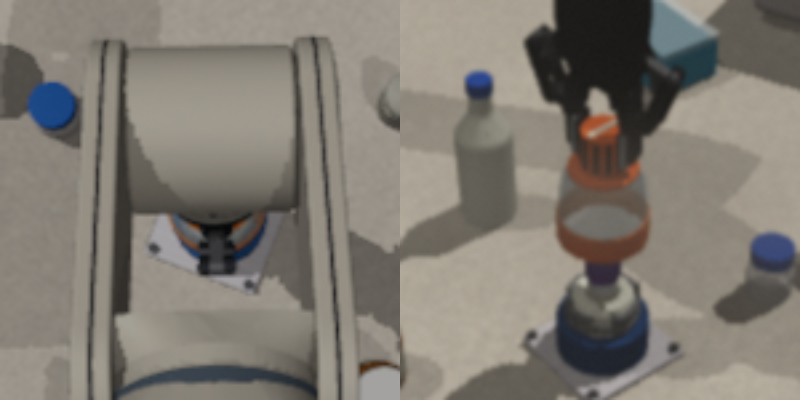

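The lid hangs level in the jaws, its skirt at crop (603,245) above the tube cap at (603,270). Now I'll lower it until it touches.

Run:
```python
from h import *
o=ori(0)
manip.servo_line([*CAN,.182],o,.12); st()
for z in np.arange(.180,.158,-.002):
    manip.servo_line([*CAN,z],o,.06); f=manip.get_contact_force(); st("%.4f"%z)
    if f[2]>4 or np.hypot(*f[:2])>8: print("stop");break
```

```text
t19.8 p [0.6037 0.0107 0.1824] yaw 0.0 w 0.0381 F [ 0.2  0.3 -0.5] M [-0.04 -0.07 -0.02]
0.1800 t20.0 p [0.6036 0.0107 0.1806] yaw -0.0 w 0.0382 F [-0.  -0.2 -1.3] M [ 0.01 -0.03  0.  ]
0.1780 t20.2 p [0.6032 0.0107 0.178 ] yaw -0.0 w 0.0380 F [-0.1 -1.5 -2.4] M [-0.    0.01  0.02]
0.1760 t20.5 p [0.6032 0.0107 0.1758] yaw 0.0 w 0.0385 F [-0.  -0.1 -1. ] M [-0.04  0.05  0.05]
0.1740 t20.8 p [0.6032 0.0107 0.1738] yaw 0.0 w 0.0382 F [-0.1 -0.3 -1.4] M [-0.02 -0.04 -0.04]
0.1720 t21.0 p [0.6034 0.0107 0.172 ] yaw -0.0 w 0.0379 F [-0.4  0.3 -0.9] M [ 0.01 -0.11 -0.02]
0.1700 t21.2 p [0.6035 0.0108 0.1716] yaw 0.0 w 0.0380 F [-5.   0.1 12.8] M [0.01 0.82 0.08]
stop
```

Run:
```python
from h import *
zc=.1705
a=0
while a<82:
    a+=6
    manip.servo_line([*CAN,zc],ori(a),.05); f=manip.get_contact_force(); m=manip.get_torque(); st("a%d"%a)
    if f[2]<2.5:
        print("maybe in"); break
    if np.hypot(*f[:2])>15 or f[2]>25 or abs(m[2])>2.5: print("odd"); break
```

```text
a6 t21.5 p [0.6042 0.0107 0.1716] yaw 5.9 w 0.0382 F [-1.1 -0.4  7.9] M [0.   0.06 0.04]
a12 t21.8 p [0.6044 0.0107 0.1716] yaw 11.9 w 0.0381 F [-0.4 -0.3  7.2] M [ 0.02 -0.19  0.05]
a18 t22.0 p [0.6045 0.0107 0.1716] yaw 17.9 w 0.0382 F [ 0.1 -0.4  6.4] M [ 0.04 -0.18  0.09]
a24 t22.3 p [0.6045 0.0107 0.1716] yaw 23.9 w 0.0381 F [ 0.3 -0.1  6.4] M [ 0.09 -0.21  0.1 ]
a30 t22.5 p [0.6045 0.0107 0.1716] yaw 29.9 w 0.0383 F [-0.4  0.5  5.6] M [ 0.13 -0.16  0.05]
a36 t22.8 p [0.6044 0.0107 0.1715] yaw 35.8 w 0.0381 F [1.9 0.5 6.1] M [ 0.09 -0.23  0.09]
a42 t23.1 p [0.6027 0.0107 0.17  ] yaw 41.7 w 0.0382 F [-0.3 -0.1 -1.4] M [-0.01  0.06  0.04]
maybe in
```

Run:
```python
from h import *
o=ori(45)
for z in np.arange(.168,.1565,-.002):
    manip.servo_line([*CAN,z],o,.06); f=manip.get_contact_force(); st("%.4f"%z)
    if f[2]>5 or np.hypot(*f[:2])>10: print("stop");break
manip.hold(.3); st()
```

```text
0.1680 t23.3 p [0.6027 0.0107 0.1674] yaw 44.8 w 0.0382 F [ 0.3  0.3 -0.7] M [-0.03 -0.01  0.03]
0.1660 t23.6 p [0.6031 0.0107 0.1657] yaw 44.9 w 0.0381 F [ 1.  -0.3 -0.6] M [-0.    0.05  0.  ]
0.1640 t23.8 p [0.6032 0.0107 0.1638] yaw 45.0 w 0.0384 F [-0.1  0.8 -0.9] M [-0.03  0.01 -0.  ]
0.1620 t24.1 p [0.6032 0.0107 0.1618] yaw 45.0 w 0.0380 F [-0.5  0.2 -1.7] M [ 0.03  0.02 -0.03]
0.1600 t24.3 p [0.6034 0.0107 0.16  ] yaw 45.0 w 0.0380 F [ 0.4 -0.6 -1.2] M [-0.01 -0.06  0.02]
0.1580 t24.6 p [0.6037 0.0105 0.1596] yaw 45.0 w 0.0382 F [-4.1  0.1 12.5] M [-0.04  0.72  0.02]
stop
 t24.9 p [0.6036 0.0105 0.1596] yaw 45.0 w 0.0381 F [-4.5 -1.6 11.5] M [-0.08  0.7   0.07]
```

Run:
```python
from h import *
a=45; 
while a>-50:
    z=manip.get_position()[2]; a-=5
    zc=min(.1588,z-.0007)
    manip.servo_line([*CAN,zc],ori(a),.05); f=manip.get_contact_force(); m=manip.get_torque(); st("a%d zc%.4f"%(a,zc))
    if abs(m[2])>1.2 or f[2]>25 or np.hypot(*f[:2])>20: print("stop"); break
```

```text
a40 zc0.1588 t25.1 p [0.604  0.0107 0.1597] yaw 40.1 w 0.0385 F [-1.2  0.1  6. ] M [ 0.03  0.04 -0.08]
a35 zc0.1588 t25.4 p [0.6042 0.0107 0.1596] yaw 35.1 w 0.0380 F [-0.1  0.4  5. ] M [ 0.07 -0.08 -0.04]
a30 zc0.1588 t25.6 p [0.6042 0.0107 0.1595] yaw 30.2 w 0.0383 F [-0.5  0.2  5.2] M [ 0.03 -0.22 -0.01]
a25 zc0.1588 t25.9 p [0.6039 0.0105 0.1591] yaw 25.3 w 0.0382 F [0.9 0.4 2.6] M [-0.14 -0.39 -0.18]
a20 zc0.1584 t26.1 p [0.6036 0.0106 0.1585] yaw 20.3 w 0.0382 F [ 2.3 -0.7  4.6] M [-0.14 -0.3  -0.06]
a15 zc0.1578 t26.4 p [0.6035 0.0106 0.158 ] yaw 15.3 w 0.0378 F [ 0.9 -0.5  3.9] M [-0.09 -0.3  -0.1 ]
a10 zc0.1573 t26.6 p [0.6035 0.0108 0.1575] yaw 10.2 w 0.0386 F [-0.1  0.6  5.8] M [ 0.11 -0.32 -0.04]
a5 zc0.1568 t26.9 p [0.6034 0.0104 0.1568] yaw 5.3 w 0.0382 F [ 1.1 -1.4  3.7] M [-0.28 -0.36 -0.11]
a0 zc0.1561 t27.1 p [0.6034 0.0106 0.1563] yaw 0.2 w 0.0383 F [1.  0.1 5.1] M [-0.14 -0.31 -0.08]
a-5 zc0.1556 t27.4 p [0.6035 0.0107 0.1557] yaw -4.8 w 0.0381 F [ 0.2 -1.3  4.5] M [-0.1  -0.34 -0.02]
a-10 zc0.1550 t27.6 p [0.6033 0.0105 0.1551] yaw -9.8 w 0.0381 F [ 0.3 -1.4  5.3
[... 157 characters left out ...]
1 0.0106 0.1543] yaw -19.7 w 0.0381 F [-1.   0.2  8.9] M [-0.06  0.11  0.08]
a-25 zc0.1536 t28.4 p [0.6033 0.011  0.1543] yaw -24.6 w 0.0380 F [-1.1  2.5  9.8] M [0.42 0.12 1.05]
a-30 zc0.1536 t28.6 p [0.6034 0.0112 0.1543] yaw -29.7 w 0.0384 F [-0.4  2.9 10.7] M [0.3  0.22 0.13]
a-35 zc0.1536 t28.9 p [0.603  0.0107 0.1542] yaw -34.7 w 0.0380 F [-1.7  0.3 10.2] M [-0.16  0.41  0.49]
a-40 zc0.1535 t29.1 p [0.6025 0.01   0.1541] yaw -39.7 w 0.0379 F [-3.1 -3.8 12.8] M [-0.87  0.75 -0.  ]
a-45 zc0.1534 t29.4 p [0.6027 0.0101 0.1541] yaw -44.7 w 0.0384 F [-2.9 -3.5 12.2] M [-0.54  0.5  -0.05]
a-50 zc0.1534 t29.6 p [0.6021 0.0099 0.154 ] yaw -49.7 w 0.0381 F [-5.9 -4.7 13.5] M [-0.79  1.03  0.27]
```

It descended from 0.1596 to 0.1543 by yaw −18°. After that z was flat while the torque rose and the fingers slipped on the knob, which suggests the stop. I'll release, back off and measure the knob.

```bash
python3 - <<'E'
from h import *
import cv2
manip.command_gripper(.06); manip.hold(.1); st("open")
p=manip.get_position()
manip.servo_line([*CAN,.26],ori(-50),.2)
manip.servo_line([.42,.17,.30],ori(-20),.35)
for n in ("top","scene"):
    cv2.imwrite(f"pics/{n}5.png",manip.camera(n)["image"][:,:,::-1])
st()
E
python3 - <<'E'
import cv2,numpy as np,pickle
t=cv2.imread('pics/top5.png')[185:265,270:350];s=cv2.imread('pics/scene5.png')[180:280,276:376]
cv2.imwrite('pics/a5.png',np.hstack([cv2.resize(t,(400,400),interpolation=cv2.INTER_CUBIC),cv2.resize(s,(400,400),interpolation=cv2.INTER_CUBIC)]))
E
```

```text
open t30.1 p [0.603  0.0108 0.1529] yaw -50.0 w 0.0599 F [ 0.3 -0.9  0.5] M [ 0.02  0.02 -0.  ]
 t31.7 p [0.4209 0.1692 0.2994] yaw -20.1 w 0.0598 F [-0.3 -1.3 -0.1] M [ 0.04 -0.03 -0.01]
```

View pics/a5.png

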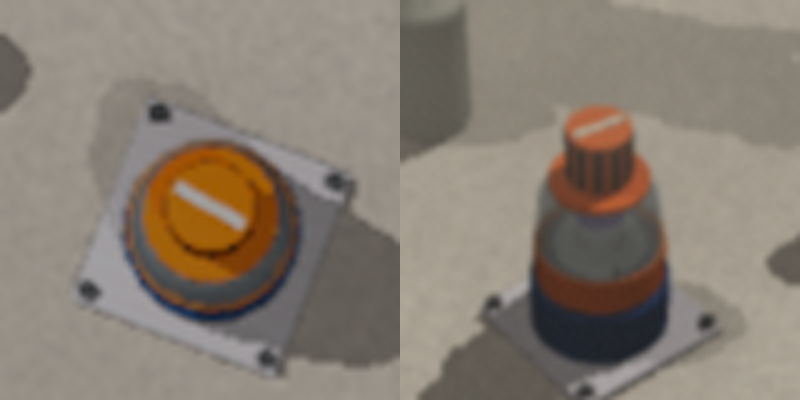

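Run:
```python
import pickle,cv2,numpy as np
from vis import *
d=pickle.load(open("c0.pkl","rb"))
def stripe(c,cx,cy,z,h=12):
    p,im,m=blob(c,(0,0,125),(180,110,255),cx,cy,h)
    P=plane(c,p,z); (ctr,sz,_)=cv2.minAreaRect(P*1000); ax=np.linalg.svd(P-P.mean(0),full_matrices=False)[2][0]
    return np.rad2deg(np.arctan2(ax[1],ax[0]))%180,sz,P.mean(0)
for n,a,b in (("top",(197,273),(312,227)),("scene",(342,161),(325,211))):
    c0=d[n]; c1=dict(c0); c1["image"]=cv2.imread(f"pics/{n}5.png")[:,:,::-1].copy()
    h=7
    print(n,stripe(c0,*a,.114,h),stripe(c1,*b,.1635,h))
# knob top in both views
t=dict(d["top"]);t["image"]=cv2.imread("pics/top5.png")[:,:,::-1].copy()
s=dict(d["scene"]);s["image"]=cv2.imread("pics/scene5.png")[:,:,::-1].copy()
for z in (.1635,.168):
    for v in (120,135):
        p,_,_=blob(s,(0,70,v),(25,255,255),325,211,11); print("scene knob",z,v,rcirc(plane(s,p,z),.02))
p,_,_=blob(t,(3,120,60),(25,255,255),312,229,30)
for z in (.1255,.130): print("top dome",z,rcirc(plane(t,p,z),.031))
```

```text
top (np.float32(70.85295), (34.306148529052734, 6.605527877807617), array([0.5059447 , 0.27257714], dtype=float32)) (np.float32(58.82125), (35.87360382080078, 6.584405422210693), array([0.6042684 , 0.01019918], dtype=float32))
scene (np.float32(76.12976), (35.4620246887207, 8.362890243530273), array([0.5039628 , 0.27598998], dtype=float32)) (np.float32(99.42794), (32.66299057006836, 38.6611328125), array([0.5947248 , 0.02089496], dtype=float32))
scene knob 0.1635 120 (array([0.60246879, 0.011038  ]), np.float64(0.020745842801599846), np.float64(0.0004003181515586962), np.float64(1.0))
scene knob 0.1635 135 (array([0.60220148, 0.01163326]), np.float64(0.020279432264606215), np.float64(0.00038493052054087485), np.float64(1.0))
scene knob 0.168 120 (array([0.60515097, 0.00644314]), np.float64(0.020620079758301022), np.float64(0.0003978913769448241), np.float64(1.0))
scene knob 0.168 135 (array([0.60488528, 0.00703479]), np.float64(0.02015649648667255), np.float64(0.00038259614468196223), np.float64(1.0))
top dome 0.1255 (array([0.60451515, 0.00966261]), np.float64(0.03118274916340964), np.float64(0.0004446984540944232), np.float64(1.0))
top dome 0.13 (array([0.60408472, 0.00965506]), np.float64(0.03104234947418967), np.float64(0.00044269632722221744), np.float64(1.0))
```

The stripe shows the lid has turned −12° net from its original heading. The hand went to −50°, so it did slip at a stop. The scene view fits a knob top at 163.5 mm, which is the home height. I'll confirm by re-gripping firmly and turning forward a little.

Run:
```python
from h import *
import cv2
a=20; zg=.156
manip.servo_line([*CAN,.25],ori(a),.35)
manip.servo_line([*CAN,.18],ori(a),.2)
manip.servo_line([*CAN,zg],ori(a),.1); st("down")
manip.command_gripper(0.0,120); manip.hold(.2); st("grip")
z0=manip.get_position()[2]
for k in range(6):
    a-=3
    manip.servo_line([*CAN,z0-.001],ori(a),.05); m=manip.get_torque(); f=manip.get_contact_force(); st("a%d"%a)
    if abs(m[2])>2.0 or np.hypot(*f[:2])>20: print("stop");break
```

```text
down t33.6 p [0.6034 0.0108 0.1564] yaw 20.0 w 0.0605 F [0.  1.1 0. ] M [-0.   -0.01 -0.04]
grip t34.2 p [0.6037 0.0106 0.1571] yaw 20.0 w 0.0371 F [-2.4 -0.7  5.3] M [-0.11  0.32  0.04]
a17 t34.4 p [0.6038 0.0105 0.157 ] yaw 17.1 w 0.0373 F [-1.8 -2.   6.2] M [-0.43  0.29  0.07]
a14 t34.7 p [0.6034 0.0101 0.1569] yaw 14.3 w 0.0369 F [-3.1 -2.7  7.1] M [-0.67  0.63  1.49]
a11 t34.9 p [0.6034 0.0098 0.1568] yaw 11.2 w 0.0373 F [-2.6 -5.1  7. ] M [-1.13  0.48  0.63]
a8 t35.2 p [0.6031 0.0102 0.1569] yaw 8.1 w 0.0373 F [-2.8 -2.9  8.1] M [-0.57  0.69  0.16]
a5 t35.4 p [0.6033 0.01   0.1569] yaw 5.1 w 0.0369 F [-3.4 -4.7  7.4] M [-0.87  0.64  0.27]
a2 t35.7 p [0.6033 0.0103 0.157 ] yaw 2.1 w 0.0373 F [-3.2 -2.8  8.3] M [-0.44  0.76  0.09]
```

Turning forward built 1.5 N m within 5°, with no descent, and then the fingers slipped again, so the stop is firm. I'll release, retreat and do a last look.

```bash
python3 - <<'E'
from h import *
import cv2,pickle
from vis import *
manip.command_gripper(.06); manip.hold(.1)
manip.servo_line([*CAN,.26],ori(2),.2)
manip.servo_line([.42,.17,.30],ori(2),.35); manip.hold(.3)
C={}
for n in ("top","scene"):
    C[n]=manip.camera(n); cv2.imwrite(f"pics/{n}6.png",C[n]["image"][:,:,::-1])
st()
t,s=C["top"],C["scene"]
p,_,_=blob(t,(0,0,125),(180,110,255),312,227,7); P=plane(t,p,.1635); ax=np.linalg.svd(P-P.mean(0),full_matrices=False)[2][0]
print("stripe",np.rad2deg(np.arctan2(ax[1],ax[0]))%180)
p,_,_=blob(t,(3,120,60),(25,255,255),312,229,30); print("dome top",rcirc(plane(t,p,.1255),.031))
p,_,_=blob(s,(0,70,120),(25,255,255),325,211,11); print("knob scene",rcirc(plane(s,p,.1635),.02))
E
python3 - <<'E'
import cv2,numpy as np
cv2.imwrite('pics/a6.png',np.hstack([cv2.resize(cv2.imread(f'pics/{n}6.png'),(400,300),interpolation=cv2.INTER_AREA) for n in("top","scene")]))
E
```

```text
t38.0 p [0.4204 0.1695 0.2997] yaw 1.9 w 0.0602 F [0.1 0.3 0.5] M [0.01 0.02 0.01]
stripe 60.2669
dome top (array([0.6056319 , 0.01011779]), np.float64(0.031196895144446932), np.float64(0.0005068051132642998), np.float64(1.0))
knob scene (array([0.60356218, 0.01167586]), np.float64(0.020559494241304814), np.float64(0.00045840180889799534), np.float64(0.654639175257732))
```

View pics/a6.png

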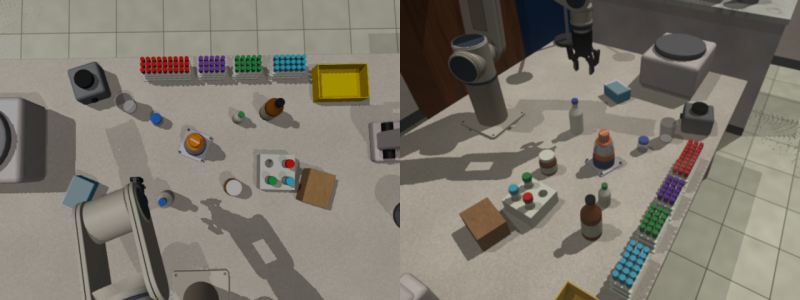

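The picture shows the lid on the canister at (195,143) in the top view, the knob stripe at the same angle as before the re-grip within 1.5°, the three other tubes in the rack, the bystanders in place and the gripper clear. Handing in.

Run:
```python
from h import *
manip.sign_off(); st()
```

```text
the job is handed in; nothing more can be done
the job is handed in; nothing more can be done
```

I put the purple-capped tube in the canister, set the lid on, screwed it home and let go. I handed the job in at about 38 s on the robot's clock; it reports no verdict.

- **Tube:** I lowered it until it touched bottom, at TCP 0.1097 against 0.109 expected. Both cameras then put the cap top within about 2 mm of the canister's axis at seated height.
- **Lid drop-in:** The lugs landed on the thread at TCP 0.1716. About 40° of backward turn brought them to a start, and the lid dropped 12.0 mm.
- **Lid home:** About 55° of forward turn took it roughly 4.5 mm further down, to a knob height of about 149.5 mm. It then stopped descending. The fingers slipped on the knob there. A re-grip at 120 N reached 1.5 N m with no further descent before slipping again.
- **Last pictures:** The lid is centred within about 2 mm. The other three tubes and the bystanders look to be in place, which I checked only by eye. The gripper is clear.
- **Small disagreements:** The two cameras differ by 1–2 mm throughout. The lid appeared to shift about 1 mm and 1.5° backward between my two final looks. I did not measure its tilt directly.

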